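# Load the orange chip cassette into the reader

## Task

Draw the orange-framed chip cassette straight up out of the slotted rack by its top edge and stand it upright in the reader's loading channel, in front of the hood, lowering it gently onto the channel floor and letting go. Then push it along the channel, under the hood, until it is fully home against the end stop, and swing the red gate fully shut behind it. Do not drop the cassette or send it flying, and leave the other two cassettes and everything else on the bench where they are.

Things in the scene. Friction and masses are not known exactly. Their poses are not given: they have to be found in the camera images.
- cassette: The cassette to load: flat upright glass plate with an orange frame (the only orange cassette), 120 wide (its x) x 8 thick (its y) x 90 mm tall (its z). Origin at the centre of its underside. About 140 g. At the start it stands in one of the rack's three slots, 90 mm tall of which 50 mm shows above the slot walls.
- cassette_blue: Same cassette with a blue frame, in another slot of the rack; stays there. Origin and axes as for the orange one.
- cassette_white: Same cassette with a white frame, in another slot of the rack; stays there.
- rack: Fixed white slotted rack, 140 (x) x 180 (y) mm, origin at the centre of its underside. Slot floors 12 mm above the bench, slot walls' tops 52 mm above the bench. Three slots run along its x, at y = -55, 0 and +55 mm, each 10.4 mm wide.
- reader: Fixed reader, grey base 140 x 260 mm (x -60 to +80, y -130 to +130). Origin on the bench at the middle of its length. A steel channel, 10.4 mm wide, runs along its y at x = 0; its -y end (y = -125 mm) is open. A white hood with a blue top, 137 mm high, 120 mm wide, covers y = +45 to +130 mm. A loaded cassette stands with its x along the reader's y, either way round.
- load (a point): Point on the channel floor (20 mm above the bench) at reader y = -30 mm: where to stand the centre of the cassette's underside first (anything from y = -75 to 0 mm serves). Channel walls are straight up to 44 mm above the bench, then a flared lead-in, 28 mm wide at its top, ends 56 mm above the bench.
- home (a point): Point on the channel floor at reader y = +40 mm: the centre of the cassette's underside is here when it is fully home, its leading end against the black end stop at y = +100 mm. The hood's tunnel is 28 mm wide and its roof 125 mm above the bench; half of the home cassette is out in front of it.
- gate (a joint): Angle of the red gate in rad: 0 = shut across the channel just behind a cassette that is home, growing as it swings open towards the reader's -y end. It starts open at about 1.5 to 2.2 (arm roughly along the channel on its +x side) and stays where it is left. Light to push.
- gate_hinge (a point): On the gate's vertical hinge axis, at reader x = +62, y = -30 mm, at mid-height of the arm. The arm is 100 mm long from here, 10 mm thick, and stands 57 to 78 mm above the bench. At joint angle a it points along (-cos a, -sin a) in the reader's x, y.
- gate_pad (a point): Point on the gate arm's centre line, 75 mm from the hinge, at mid-height: a good place to push it.
- tube_rack: Green tube rack, 75 x 220 x 60 mm, bystander. Origin at the centre of its underside.
- jar: White-capped jar, 52 mm diameter, 80 mm high, bystander. Origin at the centre of its underside.
- chip_tray: Small steel chip tray, 44 x 100 x 14 mm, bystander. Origin at the centre of its underside.
Things that resemble listed ones, but are neither listed nor needed, are in the scene too. Leave any purple look-alike of the cassette alone.

How it is judged (in metres and radians):
On the way, in this order (a step that is already met when the one before it is completed fails the run):
1. the orange cassette has been drawn up clear of its slot (height (world z) of cassette above 0.06 m), for 0.1 s.
2. the orange cassette stands upright on the floor of the open channel in front of the hood, let go and still (x of cassette in the frame of reader between -0.004 and 0.004 m and z of cassette in the frame of reader below 0.025 m and angle between cassette's own z axis and vertical below 0.15 rad and angle between the x axis of cassette and the y axis of reader, either way round below 0.06 rad and linear speed of cassette below 0.02 m/s and contact force between cassette and the fingers below 0.1 N and y of cassette in the frame of reader between -0.075 and 0 m and value of joint gate above 0.5 rad), for 0.2 s.
3. the cassette has been pushed along the channel to the end stop (within 6 mm), still standing in the channel (x of cassette in the frame of reader between -0.004 and 0.004 m and z of cassette in the frame of reader below 0.025 m and angle between cassette's own z axis and vertical below 0.15 rad and angle between the x axis of cassette and the y axis of reader, either way round below 0.06 rad and y of cassette in the frame of reader between 0.034 and 0.045 m), for 0.1 s.
4. the gate is shut behind the home cassette (y of cassette in the frame of reader between 0.034 and 0.045 m and value of joint gate below 0.08 rad), for 0.1 s.
At the end, for the whole second after the job is handed in: The orange cassette stands upright (tilt under 0.15 rad) in the reader's channel, on its floor (within 5 mm), in line with it (0.06 rad), centred within 4 mm, fully home against the end stop (within 6 mm), at rest and let go; the gate is shut (joint below 0.08 rad) (all of step 4 and x of cassette in the frame of reader between -0.004 and 0.004 m and z of cassette in the frame of reader below 0.025 m and angle between cassette's own z axis and vertical below 0.15 rad and angle between the x axis of cassette and the y axis of reader, either way round below 0.06 rad and linear speed of cassette below 0.02 m/s and contact force between cassette and the fingers below 0.1 N); the robot touches nothing.
It fails at once if the orange cassette is dropped or sent flying (faster than 0.6 m/s while no finger touches it) (linear speed of cassette above 0.6 m/s and contact force between cassette and the fingers below 0.05 N).
It fails at once if the orange cassette falls over (tilted more than 0.7 rad) (angle between cassette's own z axis and vertical above 0.7 rad).
It fails at once if the blue or white cassette is moved by more than 20 mm (distance of any of cassette_blue, cassette_white from where it was at the start of the episode above 0.02 m).
It fails at once if the tube rack, jar or chip tray is moved by more than 30 mm (distance of any of tube_rack, jar, chip_tray from where it was at the start of the episode above 0.03 m).
It also fails if it takes over 56 s, if anything falls off the work surface, if the arm or the gripper's body presses on something with over 40 N, if the wrist force passes 120 N, or if a joint passes its speed limit or range.

## Robot

A 6-joint arm with a two-finger parallel gripper is mounted at the origin on the work surface. World frame = base frame: x ahead of the robot, y to its left, z up, the work surface at z = 0. Lengths are in mm, angles in rad, forces in N, time in s.
With the tool pointing down it reaches from about 250 to 850 mm from the base axis. Payload 12.5 kg.
Tool frame: the origin (TCP) lies at the very end of the fingers, on their centre line; the grasp point (between the pads) lies 19 mm behind it; y points along the fingers, x is the direction in which the jaws open and shut, and the axes are right-handed (so a half turn about y gives the same grasp; the last joint's range is limited). The gripper opens to 93 mm and grips with 3 to 60 N. Pads are 15 mm wide; open, the fingers measure 128 mm over their backs; the gripper's body (75 mm by 188 mm) begins 65 mm behind the grasp point.
Start: joints at [1.213, 0.351, 1.652, -0, 1.139, -0.085], TCP at [148.154, 529.655, 218.633] pointing down, gripper open.
Joint ranges: [-2.75, 2.75], [-0.79, 2.1], [0.01, 2.65], [-1.57, 4.71], [0.07, 3.14], [-2.87, 2.87]. Speed limits (rad/s): [2.22, 2.22, 2.79, 3.14, 3.14, 3.14].

## Interface

Orientations are given as [roll, pitch, yaw] about the fixed x, y, z axes, in that order (R = Rz(yaw) Ry(pitch) Rx(roll)).
In Python, from station import manip gives the robot as it stands. Calls block until the motion is done:
- manip.goto(position, orientation): joint-space move of the TCP to a pose.
- manip.move_straight(position, rot=None, speed=150): straight line of the TCP; rot=None keeps the orientation; speed is the mean speed in mm/s.
- manip.set_joints(angles): joint-space move.
- manip.gripper_to(opening): opening from 0.0 (shut) to 1.0 (fully open); the grip force is fixed at half the most; returns when the fingers have stopped.
- manip.hold(seconds).
- manip.solve_ik(position, orientation): joint angles nearest the present ones, or None.
- manip.get_state(): the state.
- manip.grab_frame(name): name is "scene" or "top" or "wrist"; returns a dict with "frame" (420x560x3 uint8, blue, green, red), "fx", "fy", "cx", "cy" (pixels), "rvec" (rotation vector, rad) and "tvec" (3), from world to camera coordinates, as OpenCV has them; the wrist camera has in their place "T_tool_cam" (4x4, takes a point from camera to tool coordinates, whose origin is the TCP and whose axes are the tool frame's). Camera axes: x right, y down, z forward; pixel columns grow to the right and rows downward; lengths in mm; the calibration is good to about 2 mm. A picture is of the moment at which its call begins: read the wrist's pose just before it. There is no depth.
A pose or a line that the arm cannot do raises manip.PlanningError and nothing moves.
- manip.close_job(): hands the job in, once; it reports no verdict.
Trained networks look in the newest picture that a camera, given by its name, has taken for a name from the list of things; names that differ only in an ending like _2 or _b are one class to them, and where a whole thing is asked for, a point or a joint stands for the part that bears it (a point fixed in the world has none). Each returns a list of dicts, best first, with "p" (0 to 1); they miss things now and then, are a little off and sometimes report something else, mostly with a low value. They report only what shows in the picture. A call takes as long as a camera call. They do not tell look-alikes from the thing itself.
- manip.outline_of(query, camera): "pixels" (420x560 bool, what is visible of it) and "pixel" ([column, row] in pixels, amid what is visible of it).
The state is a dict: "time_s": time; "q": joint angles; "qd": joint speeds; "joint_efforts": joint torques, N m; "tcp_pos": TCP position; "tool_rot": TCP orientation; "force": force on the tool from outside, world axes, zero at the start; "moment": the same for the moment, N m; "grip_width": opening from 0.0 (shut) to 1.0 (fully open).
Only numpy, scipy, OpenCV 4.12 (cv2) and the standard library are available. Lean on these libraries where they do the work, as an engineer would, in place of code of your own. Each camera call takes 0.05 s, during which the arm holds its last target. There are 200 camera calls.

## Working session

There is one attempt and no reset: what is moved stays moved. The work goes in short steps, each a Python script; the robot and the scene stay as the last script left them, time stands still between calls to the robot, and variables do not carry over. Pictures are saved under pics/ and viewed, about 8 in all and at most 12, crops included, and the job is handed in when it is done.

```bash
mkdir -p pics; ls; python3 - <<'E'
from station import manip
import cv2,numpy as np
for n in ["scene","top"]:
    f=manip.grab_frame(n); cv2.imwrite(f"pics/{n}0.png",f["frame"])
    print(n,f["fx"],f["fy"],f["cx"],f["cy"],f["rvec"],f["tvec"])
    for q in ["cassette","rack","reader","gate","jar","tube_rack","chip_tray"]:
        for d in manip.outline_of(q,n): 
            v=f["frame"][d["pixels"]]
            print(q,round(d["p"],2),np.round(d["pixel"]),d["pixels"].sum(),np.median(v,0))
print(manip.get_state())
E
```

```text
pics
scene 438.1875621653711 438.1875621653711 281.3949565487814 211.54120730235576 [ 2.21727389  1.52156969 -0.39844006] [-156.19617557 -461.22928923 1514.68746152]
cassette 0.95 [150. 240.] 375 [ 59.  91. 146.]
cassette 0.86 [148. 183.] 771 [85. 41. 71.]
cassette 0.55 [ 95. 212.] 264 [96.5 45.  78.5]
rack 0.71 [181. 253.] 2365 [187. 194. 200.]
reader 0.62 [344. 166.] 4958 [114. 108. 110.]
gate 0.54 [323. 182.] 243 [ 44.  49. 154.]
jar 0.72 [245. 274.] 475 [208. 212. 209.]
tube_rack 0.57 [359. 264.] 2607 [ 72. 187.  76.]
tube_rack 0.25 [180. 251.] 2626 [186. 192. 198.]
chip_tray 0.75 [433. 182.] 527 [136. 136. 135.]
top 536.4175348225075 536.4175348225075 277.54327045053475 210.57410026187873 [ 2.06287998 -2.1561017   0.22288316] [ -34.06848828  557.57085774 1575.8330666 ]
cassette 0.75 [391. 212.] 234 [ 75.5  96.5 133. ]
cassette 0.74 [433. 255.] 516 [82. 57. 70.]
cassette 0.47 [383. 277.] 227 [159.  89. 143.]
rack 0.82 [366. 212.] 1953 [207. 209. 220.]
reader 0.79 [206. 236.] 4229 [149. 110. 106.]
gate 0.73 [228. 218.] 159 [ 87.  84. 201.]
gate 0.42 [226. 145.] 1900 [ 67. 176.  69.]
jar 0.78 [321. 158.] 283 [221. 216. 216.]
tube_rack 0.76 [228. 147.] 1786 [ 68.  184.5  70. ]
chip_tray 0.71 [123. 199.] 483 [130. 124. 127.]
{'time_s': 0.8, 'q': array([ 1.21338478e+00,  3.50674671e-01,  1.65179785e+00,  3.68868025e-05,
        1.13908521e+00, -8.45764600e-02]), 'qd': array([-0.00050642,  0.00239688, -0.00185861,  0.00170168,  0.00132359,
        0.00122093]), 'joint_efforts': array([-1.61092853e-04, -4.97222042e+01, -2.85473424e+01,  7.00299838e-02,
        2.20352184e-02, -7.74708042e-05]), 'tcp_pos': array([148.15586055, 529.66199527, 218.64725769]), 'tool_rot': array([-1.57076589e+00, -3.76280189e-05,  1.29794581e+00]), 'force': array([0.31902406, 0.25632185, 0.56569499]), 'moment': array([ 0.02403284, -0.0180449 , -0.01748518]), 'grip_width': 0.9971888887235177}
```

```bash
python3 - <<'E'
import cv2,numpy as np
a=cv2.imread("pics/top0.png")[110:320,80:460]; cv2.imwrite("pics/t1.png",cv2.resize(a,None,fx=2.1,fy=2.1,interpolation=cv2.INTER_CUBIC))
a=cv2.imread("pics/scene0.png")[110:330,70:470]; cv2.imwrite("pics/s1.png",cv2.resize(a,None,fx=2,fy=2,interpolation=cv2.INTER_CUBIC))
E
```

```text
(no output)
```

View pics/t1.png

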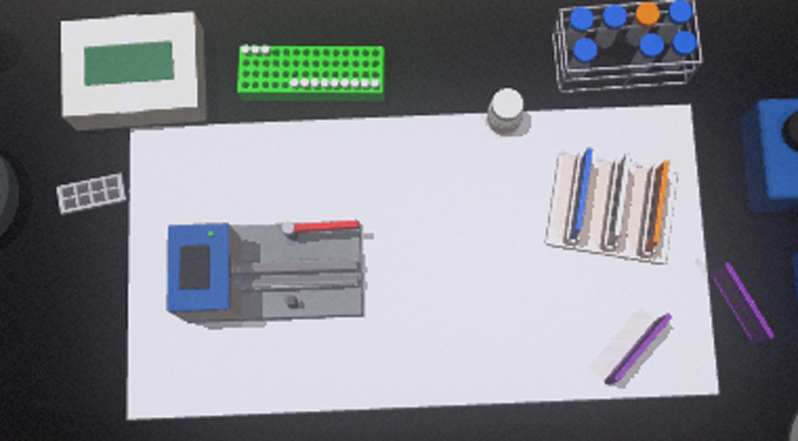

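View pics/s1.png

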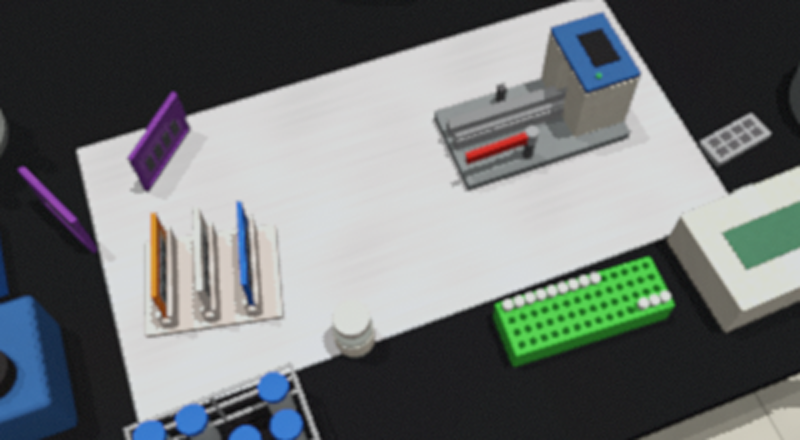

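Top view: orange candidates are the orange cassette at full-image (393,209), in the rack's end slot. The look-alikes are purple plates at (433,253) lying and (384,276) standing; blue is at (357,204), white at (373,206), and an orange tube cap at (388,116). I choose the one at (393,209). Next step: coarse poses, then close wrist views.

```bash
cat > h.py <<'E'
from station import manip
import cv2, numpy as np
from scipy.spatial.transform import Rotation as R
def cam(f, st=None):
    """3x4: R (world->cam), t, K"""
    K=np.array([[f["fx"],0,f["cx"]],[0,f["fy"],f["cy"]],[0,0,1.]])
    if "rvec" in f: return cv2.Rodrigues(np.array(f["rvec"],float))[0],np.array(f["tvec"],float).ravel(),K
    T=np.eye(4);T[:3,:3]=R.from_euler("xyz",st["tool_rot"]).as_matrix();T[:3,3]=st["tcp_pos"]
    M=np.linalg.inv(T@np.array(f["T_tool_cam"])); return M[:3,:3],M[:3,3],K
def back(c,uv,z):
    Rw,t,K=c; d=Rw.T@np.linalg.inv(K)@np.r_[uv,1.]; o=-Rw.T@t
    return o+d*(z-o[2])/d[2]
def proj(c,P):
    Rw,t,K=c; p=(K@(Rw@np.atleast_2d(P).T+t[:,None])).T; return p[:,:2]/p[:,2:]
def wrist(name):
    st=manip.get_state(); f=manip.grab_frame("wrist"); cv2.imwrite(f"pics/{name}.png",f["frame"])
    c=cam(f,st); np.savez(f"{name}.npz",R=c[0],t=c[1],K=c[2]); return f,c
def load(name):
    d=np.load(f"{name}.npz"); return d["R"],d["t"],d["K"]
E
python3 - <<'E'
from h import *
f=manip.grab_frame("top");c=cam(f)
F=lambda x,y:(80+x/2.1-.26,110+y/2.1-.26)
for n,p,z in [("or top a",(667,162),102),("or top b",(655,250),102),("blue a",(589,150),102),("blue b",(572,243),102),("rack c1",(559,152),52),("rack",(677,172),52),("rack",(666,264),52),("rack",(546,244),52),
 ("hood",(168,226),137),("hood",(229,223),137),("hood",(229,308),137),("hood",(169,311),137),("base",(362,224),18),("base",(363,317),18),("chan end1",(360,262),56),("chan2",(360,287),56),("hinge",(289,228),78),("gate end",(358,223),78),("jar",(508,103),80),("pupstand",(640,348),90)]:
    print(n,np.round(back(c,F(*p),z)))
w=manip.grab_frame("wrist"); print(w["fx"],w["cx"],w["cy"],np.round(w["T_tool_cam"],3))
E
```

```text
or top a [ 603. -420.  102.]
or top b [ 477. -391.  102.]
blue a [ 625. -310.  102.]
blue b [ 492. -276.  102.]
rack c1 [ 637. -274.   52.]
rack [ 599. -445.   52.]
rack [ 464. -416.   52.]
rack [ 501. -246.   52.]
hood [534. 283. 137.]
hood [534. 199. 137.]
hood [417. 200. 137.]
hood [416. 282. 137.]
base [549.  21.  18.]
base [411.  24.  18.]
chan end1 [486.  24.  56.]
chan2 [449.  25.  56.]
hinge [536. 123.  78.]
gate end [539.  24.  78.]
jar [ 707. -201.   80.]
pupstand [ 342. -361.   90.]
311.8264649357556 276.5700951236418 213.48371248065425 [[ 1.0000e+00  0.0000e+00  1.0000e-03 -6.1400e-01]
 [-1.0000e-03 -2.5800e-01  9.6600e-01 -1.6478e+02]
 [ 0.0000e+00 -9.6600e-01 -2.5800e-01  7.0976e+01]
 [ 0.0000e+00  0.0000e+00  0.0000e+00  1.0000e+00]]
```

```bash
python3 - <<'E'
from h import *
D=-np.pi/2
manip.goto([476,70,240],[D,0,0]); f,c=wrist("w_reader")
for q in ["reader","gate"]:
    for d in manip.outline_of(q,"wrist"): print(q,d["p"],d["pixel"],d["pixels"].sum())
print(manip.get_state()["time_s"])
manip.goto([540,-405,200],[D,0,-1.797]); f,c=wrist("w_rack")
for d in manip.outline_of("cassette","wrist"):
    print(d["p"],d["pixel"],d["pixels"].sum(),np.median(f["frame"][d["pixels"]],0))
s=manip.get_state(); print(s["time_s"],s["tcp_pos"],s["q"])
a=cv2.imread("pics/w_reader.png");b=cv2.imread("pics/w_rack.png")
cv2.imwrite("pics/wb.png",cv2.resize(a,(800,600),interpolation=cv2.INTER_CUBIC));cv2.imwrite("pics/wc.png",cv2.resize(b,(800,600),interpolation=cv2.INTER_CUBIC))
E
```

```text
reader 0.72 [281.8, 102.5] 29055
gate 0.62 [332.6, 185.5] 1170
3.0833
0.84 [278.2, 201.1] 1229 [ 17.  77. 184.]
0.82 [294.3, 349.6] 1493 [56. 20. 43.]
4.9333 [ 540.53549441 -404.04256697  200.32308354] [-7.10882956e-01  5.96630718e-01  1.31306355e+00  8.89368673e-05
  1.23158265e+00  1.08421305e+00]
```

View pics/wb.png

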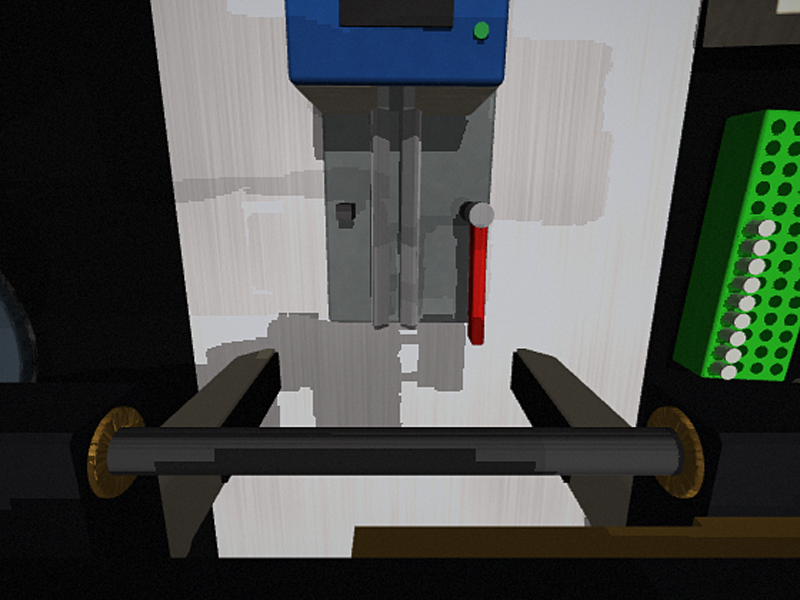

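View pics/wc.png

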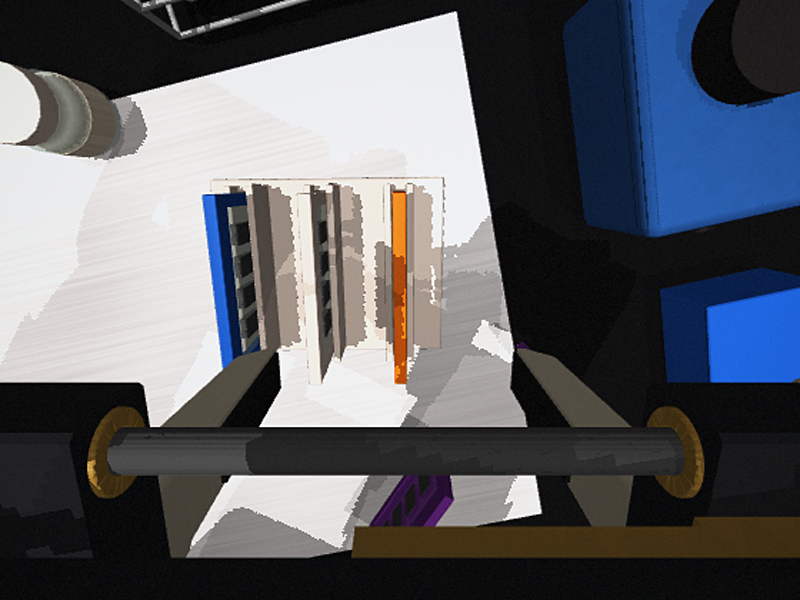

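```bash
python3 - <<'E'
from h import *
im=cv2.imread("pics/w_rack.png");c=load("w_rack")
hsv=cv2.cvtColor(im,cv2.COLOR_BGR2HSV)
m=((hsv[...,0]>5)&(hsv[...,0]<22)&(hsv[...,1]>150)&(hsv[...,2]>50)); m[290:]=0; m[:,:255]=0;m[:,300:]=0
ys,xs=np.nonzero(m); print(xs.min(),xs.max(),ys.min(),ys.max())
rows=[y for y in range(ys.min()+3,ys.max()-2) if (ys==y).sum()>=3]
P=np.array([back(c,(xs[ys==y].mean(),y),102)[:2] for y in rows]); w=[(ys==y).sum() for y in rows]; print("widths",w[::12])
ctr=P.mean(0);u=np.linalg.svd(P-ctr)[2][0]; u*=np.sign(u[0]); print("yaw",np.arctan2(u[1],u[0]),"line pt",ctr)
e=[back(c,(xs[ys==y].mean(),yy),102)[:2] for y,yy in((ys.min(),ys.min()-.5),(ys.max(),ys.max()+.5))]; print("ends",e,np.linalg.norm(e[0]-e[1]), "mid",np.mean(e,0))
# channel
g=cv2.cvtColor(cv2.imread("pics/w_reader.png"),cv2.COLOR_BGR2GRAY)
for y in range(105,226,12): print(y,g[y-1:y+2,254:300].mean(0).astype(int).tolist())
im=cv2.imread("pics/w_reader.png"); c=load("w_reader")
r=(im[...,2]>120)&(im[...,1]<60)&(im[...,0]<60); r[:140]=0
ys,xs=np.nonzero(r);print("gate px",xs.min(),xs.max(),ys.min(),ys.max())
cv2.imwrite("pics/rz.png",cv2.resize(im[50:250,215:355],None,fx=4,fy=3,interpolation=cv2.INTER_CUBIC))
E
```

```text
274 284 134 268
widths [np.int64(10), np.int64(9), np.int64(9), np.int64(9), np.int64(9), np.int64(10), np.int64(9), np.int64(9), np.int64(9), np.int64(9), np.int64(9)]
yaw -0.20991892155733802 line pt [ 551.09836047 -409.57938907]
ends [array([ 607.28051747, -421.79685712]), array([ 490.30548938, -396.32794012])] 119.7155918377322 mid [ 548.79300342 -409.06239862]
105 [65, 63, 66, 64, 63, 75, 51, 86, 95, 95, 86, 88, 91, 90, 90, 91, 90, 91, 86, 62, 65, 64, 65, 65, 63, 55, 37, 57, 82, 83, 82, 82, 82, 83, 79, 80, 90, 99, 98, 134, 113, 63, 62, 64, 62, 62]
117 [93, 94, 94, 94, 92, 94, 119, 100, 93, 93, 87, 88, 91, 91, 90, 91, 89, 89, 91, 93, 94, 93, 92, 94, 96, 38, 36, 58, 81, 82, 82, 83, 82, 83, 80, 78, 96, 100, 97, 140, 108, 92, 89, 91, 92, 92]
129 [82, 81, 80, 80, 81, 63, 118, 93, 85, 87, 78, 80, 83, 81, 81, 82, 81, 80, 85, 91, 92, 91, 92, 92, 95, 38, 32, 71, 82, 83, 82, 82, 82, 83, 80, 77, 101, 101, 107, 139, 96, 88, 90, 90, 91, 90]
141 [83, 81, 100, 99, 99, 48, 115, 93, 83, 84, 78, 81, 86, 84, 83, 92, 89, 91, 90, 88, 89, 88, 90, 89, 94, 39, 33, 70, 82, 81, 82, 81, 82, 83, 81, 84, 99
[... 737 characters left out ...]
 96, 96, 97, 99, 97, 100, 99, 96, 112, 113, 105, 124, 77, 78, 78, 77, 88, 95, 95]
201 [96, 95, 94, 95, 96, 48, 112, 77, 102, 104, 94, 92, 91, 89, 90, 89, 88, 89, 84, 79, 80, 79, 78, 82, 96, 49, 68, 91, 90, 91, 90, 89, 92, 93, 92, 101, 102, 106, 98, 79, 78, 77, 77, 94, 93, 92]
213 [93, 94, 95, 93, 96, 95, 115, 78, 103, 103, 92, 91, 88, 88, 88, 89, 90, 87, 85, 78, 88, 87, 87, 94, 96, 49, 72, 95, 97, 97, 95, 97, 97, 97, 104, 112, 113, 112, 106, 91, 90, 89, 106, 106, 104, 105]
225 [97, 98, 93, 96, 97, 96, 114, 77, 102, 105, 94, 89, 89, 88, 88, 89, 89, 88, 97, 97, 94, 95, 97, 97, 100, 82, 91, 95, 99, 97, 96, 96, 95, 96, 109, 114, 114, 131, 116, 105, 82, 84, 83, 83, 83, 82]
gate px 331 340 159 226
```

View pics/rz.png

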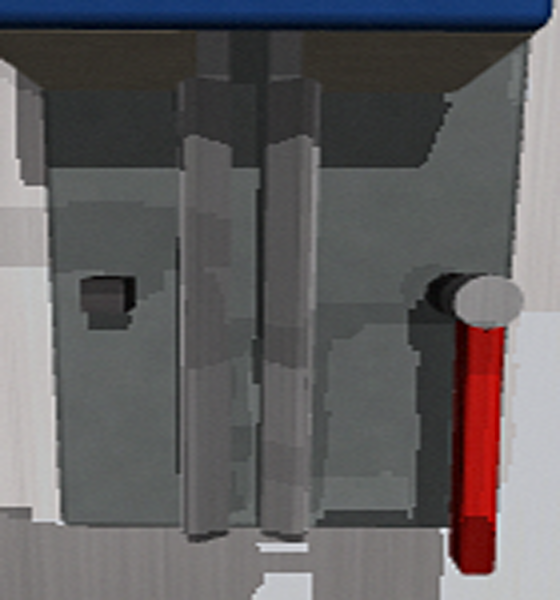

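```bash
python3 - <<'E'
from h import *
c=load("w_reader")
print("cam",-c[0].T@c[1])
rows=np.arange(117,226,12)
R_=[293,292.7,292.4,292.1,292.0,291.8,292.0,291.7,291.3,291.3] 
g=cv2.cvtColor(cv2.imread("pics/w_reader.png"),cv2.COLOR_BGR2GRAY).astype(float)
P=[]
for y in range(112,226,2):
    s=g[y-1:y+2].mean(0); 
    d=np.diff(s); l=np.argmax(np.abs(d[256:263]))+256; 
    rr=285+np.flatnonzero(np.abs(d[285:298])>10)
    if len(rr): P.append((y,l+.5,rr.max()+.5))
P=np.array(P)
L=np.array([back(c,(a,y),56)[:2] for y,a,b in P]);Q=np.array([back(c,(b,y),56)[:2] for y,a,b in P])
for n,A in(("L",L),("R",Q),("C",(L+Q)/2)):
    k=np.polyfit(A[:,1],A[:,0],1); r=A[:,0]-np.polyval(k,A[:,1]); ok=abs(r)<1.0
    k=np.polyfit(A[ok,1],A[ok,0],1); print(n,"x at y=122:",np.polyval(k,122),"slope",k[0],ok.sum(),len(ok))
print("base end",back(c,(276,224.3),18),"walls end z56",back(c,(266,228.5),56),"hood front",back(c,(276,59),137),"hood edges",back(c,(203,55),137)[0],back(c,(352.5,55),137)[0])
print("hinge cap",back(c,(337,150),82),"gate tip",back(c,(334,237),78))
print("base edges L",[back(c,p,18) for p in((226.5,100),(231,222))])
E
```

```text
cam [475.78566904 141.04779297 404.76749007]
L x at y=122: 457.4299465879496 slope 0.005055420093215399 57 57
R x at y=122: 495.79086044196373 slope -0.032346292128884034 27 57
C x at y=122: 476.62861307809754 slope -0.01646550173239083 52 57
base end [475.57667204  23.94594935  18.        ] walls end z56 [463.88167533  30.29627194  56.        ] hood front [475.49874759 195.5078438  137.        ] hood edges 418.35859788440246 535.3961344735776
hinge cap [537.51620485 122.24085195  82.        ] gate tip [539.80106861  27.51833439  78.        ]
base edges L [array([417.49808084, 175.74457322,  18.        ]), array([417.41450008,  26.97762281,  18.        ])]
```

```bash
python3 - <<'E'
from h import *
D=-np.pi/2; o=[D,0,-1.7807]; x,y=548.8,-409.1
manip.gripper_to(0.35)
manip.goto([x,y,150],o); manip.move_straight([x,y,72],speed=80)
s=manip.get_state(); print(s["tcp_pos"],s["force"],s["grip_width"])
manip.gripper_to(0.0); s=manip.get_state(); print("grip",s["grip_width"]*93,s["force"])
manip.move_straight([x,y,112],speed=60); print(manip.get_state()["force"])
manip.move_straight([x,y,215],speed=100)
s=manip.get_state(); print(s["grip_width"]*93,s["force"],s["time_s"])
f,c=wrist("w_held"); cv2.imwrite("pics/wh.png",f["frame"])
E
```

```text
[ 549.09043393 -409.3177814    72.6146585 ] [ 0.91674104 -1.01850264  0.23705275] 0.34584958998175463
grip 8.128597038210295 [-1.02030924 -0.14113938  1.18131984]
[-1.17768732  0.1562362  -1.81602738]
7.638710227586415 [-0.11454712 -0.5167463  -3.26391985] 9.9667
```

View pics/wh.png

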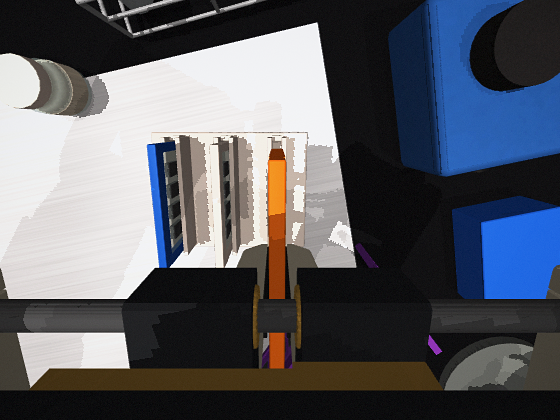

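Cassette held upright in the fingers (col ≈277, rows 150–370); blue and white are still in their slots. Next: measure its offset in the tool, then carry it over the channel.

```bash
python3 - <<'E'
from h import *
im=cv2.imread("pics/w_held.png");c=load("w_held")
hsv=cv2.cvtColor(im,cv2.COLOR_BGR2HSV)
m=((hsv[...,0]>5)&(hsv[...,0]<22)&(hsv[...,1]>150)&(hsv[...,2]>50))
st=manip.get_state(); T=R.from_euler("xyz",st["tool_rot"]).as_matrix()
for y in range(165,300,15):
    xs=np.flatnonzero(m[y,262:292])+262
    if len(xs): print(y,len(xs),np.round(T.T@(back(c,(xs.mean(),y),st["tcp_pos"][2]+30)-st["tcp_pos"]),2))
D=-np.pi/2
manip.move_straight([476.6,113,225],rot=[D,0,-0.002],speed=250)
s=manip.get_state(); print(s["time_s"],s["tcp_pos"],s["tool_rot"],s["grip_width"]*93)
f,c=wrist("w_over"); t=manip.grab_frame("scene"); cv2.imwrite("pics/sc2.png",t["frame"])
manip.move_straight([476.6,113,145],speed=120); f,c=wrist("w_low")
a=np.hstack([f["frame"][40:380,130:430],cv2.imread("pics/w_over.png")[40:380,130:430]]); cv2.imwrite("pics/wo.png",cv2.resize(a,None,fx=1.3,fy=1.3,interpolation=cv2.INTER_CUBIC))
print(manip.get_state()["time_s"])
E
```

```text
165 18 [  0.49 -30.07  56.94]
180 18 [  0.49 -30.06  50.46]
195 18 [  0.49 -30.05  43.82]
210 18 [  0.49 -30.04  37.01]
225 18 [  0.49 -30.04  30.02]
240 16 [  0.5  -30.03  22.85]
255 17 [  0.73 -30.02  15.49]
270 16 [  0.5  -30.01   7.93]
285 16 [  0.5  -30.     0.17]
12.275 [476.68256249 112.45210812 224.94802553] [-1.57089201e+00  5.67509779e-05 -3.17395693e-03] 7.530887990056708
13.2417
```

View pics/wo.png

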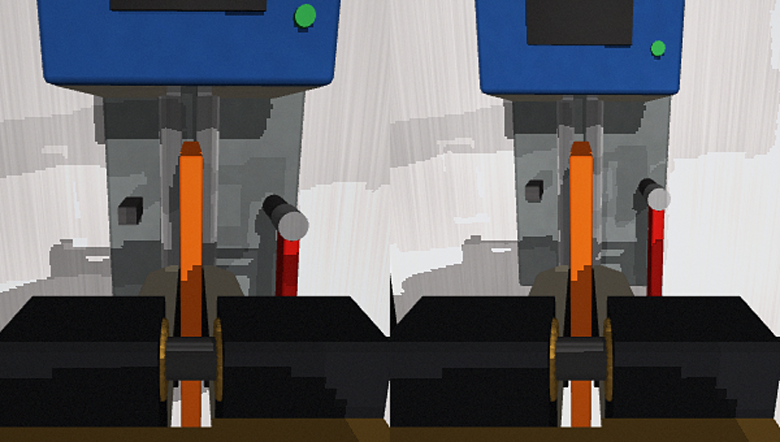

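```bash
python3 - <<'E'
from h import *
c=load("w_low")
g=cv2.cvtColor(cv2.imread("pics/w_low.png"),cv2.COLOR_BGR2GRAY).astype(float)
for y in (120,128,136,144): print(y,[int(v) for v in g[y-1:y+2,248:304].mean(0)])
E
python3 - <<'E'
import cv2
a=cv2.imread("pics/w_low.png")[95:255,225:325]; cv2.imwrite("pics/z.png",cv2.resize(a,None,fx=5,fy=3.7,interpolation=cv2.INTER_NEAREST))
E
```

```text
120 [51, 50, 49, 49, 64, 69, 58, 56, 58, 56, 50, 51, 52, 54, 54, 55, 55, 53, 54, 54, 55, 49, 49, 57, 56, 60, 59, 59, 59, 60, 49, 50, 49, 55, 61, 62, 62, 62, 61, 63, 62, 60, 60, 60, 59, 64, 68, 68, 68, 83, 90, 58, 57, 56, 59, 60]
128 [51, 51, 49, 49, 61, 68, 58, 58, 58, 57, 51, 52, 52, 52, 54, 55, 53, 55, 54, 56, 55, 51, 48, 47, 48, 57, 58, 58, 59, 58, 48, 49, 49, 55, 62, 64, 61, 62, 61, 63, 61, 60, 59, 60, 59, 66, 69, 68, 66, 89, 82, 59, 58, 58, 57, 59]
136 [49, 47, 48, 48, 56, 66, 59, 58, 57, 56, 51, 55, 53, 55, 54, 56, 54, 56, 54, 56, 53, 52, 47, 48, 48, 58, 60, 58, 59, 59, 49, 49, 47, 59, 62, 62, 63, 62, 63, 62, 61, 62, 59, 61, 59, 65, 67, 68, 72, 86, 76, 59, 58, 59, 59, 59]
144 [50, 49, 49, 47, 87, 61, 94, 107, 106, 104, 96, 98, 96, 100, 98, 102, 99, 101, 99, 102, 101, 88, 51, 47, 50, 50, 57, 59, 60, 58, 47, 47, 45, 88, 100, 102, 101, 102, 99, 102, 100, 100, 97, 98, 94, 122, 123, 120, 130, 166, 113, 58, 56, 58, 58, 60]
```

View pics/z.png

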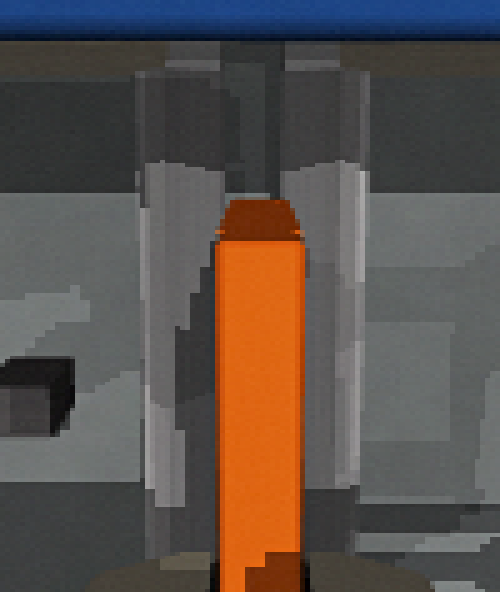

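```bash
python3 - <<'E'
from h import *
c=load("w_low"); s=manip.get_state(); print(s["tcp_pos"])
for y,l,r,z in[(120,251.7,298.4,56),(128,251.7,298.2,56),(136,251.7,298,56),(144,251.6,298.0,56),(144,269,280.5,44),(136,268.6,280.5,44),(195,254,297,56)]:
    a,b=back(c,(l-.0,y),z),back(c,(r,y),z); print(y,z,a[0],b[0],(a[0]+b[0])/2,b[0]-a[0],a[1])
print("plate",back(c,(276.9,200),175))
E
```

```text
[477.09181768 113.06821289 145.75733517]
120 56 457.93850869133405 494.44687847295535 476.19269358214467 36.5083697816213 191.63391148031437
128 56 457.80447398520664 494.3870721324822 476.09577305884443 36.582598147275576 185.6030865590434
136 56 457.66872794309535 494.3265021292972 475.9976150361963 36.657774186201834 179.49526092654924
144 56 457.45157516746764 494.4245614808046 475.9380683241361 36.972986313336946 173.30909769883027
144 44 471.0503124515415 480.64616896557015 475.84824070855586 9.59585651402864 172.80303346139888
136 44 470.7705378523131 480.63674445852524 475.7036411554192 9.866206606212131 179.28258362642268
195 56 458.52193224222526 494.2494963407077 476.38571429146646 35.727564098482446 131.91860431450024
plate [477.24427482 153.75141393 175.        ]
```

```bash
python3 - <<'E'
from h import *
X=475.7
manip.move_straight([X,113,115],speed=80); manip.hold(0.2)
s=manip.get_state(); print(s["tcp_pos"],s["force"]); f0=s["force"]
z=115
while z>78.5:
    z-=4 if z>84 else 1
    manip.move_straight([X,113,z],speed=25); s=manip.get_state(); df=s["force"]-f0
    print(z,np.round(s["tcp_pos"],2),np.round(df,1))
    if abs(df[2])>6 or np.hypot(*df[:2])>10: break
print(s["time_s"],s["grip_width"]*93)
wrist("w_in")
E
```

```text
[476.00791359 113.03854901 115.45726854] [-0.16716125 -0.25808729 -1.60215772]
111 [475.6  112.99 110.85] [-0.2 -0.2 -0. ]
107 [475.62 112.98 106.82] [-0.4  0.7 -0.1]
103 [475.61 112.99 102.83] [-0.3 -0.3 -0.7]
99 [475.59 113.    98.84] [-0.1  0.2 -0.4]
95 [475.58 112.98  94.81] [ 0.7  0.6 -0.7]
91 [475.59 112.99  90.83] [ 0.1 -0.3 -0.3]
87 [475.61 112.96  86.82] [-0.2 -0.1  0.2]
83 [475.61 112.99  82.84] [-0.1 -0.3 -0.2]
82 [475.69 112.99  81.98] [ 0.4  0.3 -0.4]
81 [475.69 112.98  80.97] [ 0.9 -0.1 -0.6]
80 [475.87 113.03  80.1 ] [-0.8 -0.3  1.6]
79 [476.01 113.03  80.03] [-4.2 -0.7 17.2]
17.4333 7.410049579862698
```

```bash
python3 - <<'E'
from h import *
manip.move_straight([475.8,113,80.1],speed=20); print(manip.get_state()["force"])
manip.gripper_to(0.3); manip.hold(0.3)
manip.move_straight([475.8,113,150],speed=120)
manip.move_straight([475.8,60,180],speed=200)
f,c=wrist("w_rel"); s=manip.get_state(); print(s["time_s"],s["force"])
cv2.imwrite("pics/rel.png",cv2.resize(f["frame"][60:300,150:430],None,fx=2.4,fy=2.4,interpolation=cv2.INTER_CUBIC))
E
```

```text
[-0.42859952 -0.70438837  1.33791182]
19.8417 [0.87116452 0.36939491 0.23929076]
```

View pics/rel.png

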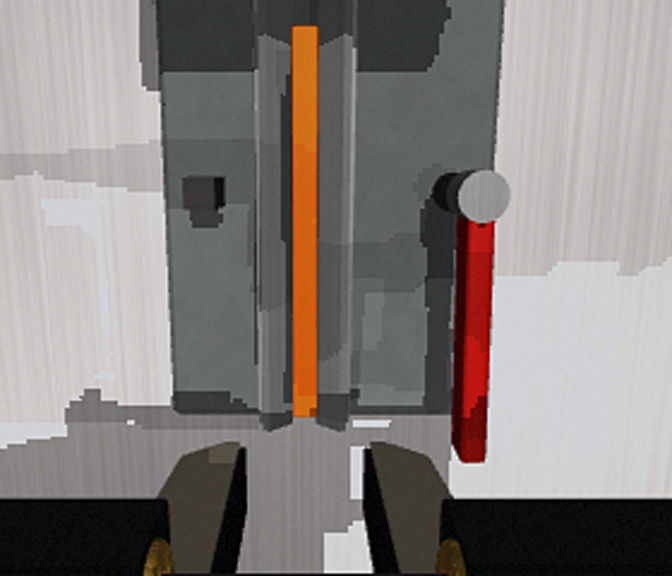

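Cassette stands centred in the channel (crop col 305, rows 27–413), and the gate is open alongside. Now I'll push it from behind with shut fingers.

```bash
python3 - <<'E'
from h import *
c=load("w_rel"); print("trail end",back(c,(277,232),110))
manip.gripper_to(0.0)
X=475.8
manip.move_straight([X,25,120],speed=200); manip.move_straight([X,25,65],speed=100); manip.hold(.1)
f0=manip.get_state()["force"]; print(f0)
manip.move_straight([X,112,65],speed=60)
y=112; 
while y<140:
    y+=1.5; manip.move_straight([X,y,65],speed=20); s=manip.get_state(); df=s["force"]-f0
    print(y,np.round(s["tcp_pos"],2),np.round(df,1))
    if abs(df[1])>8: break
print(s["time_s"])
f,c=wrist("w_push"); cv2.imwrite("pics/push.png",f["frame"][60:330,120:440])
E
```

```text
trail end [475.98299632  53.31594971 110.        ]
[ 0.97169256 -0.38632118 -0.47101463]
113.5 [475.8  113.51  64.98] [-0.8 -0.2  0.4]
115.0 [475.79 115.1   64.98] [-0.7 -0.3  0.9]
116.5 [475.8  116.6   65.01] [-0.1  0.6  1.3]
118.0 [475.79 118.09  65.  ] [-0.9  0.   0.1]
119.5 [475.77 119.6   64.97] [-1.4  0.7  1.2]
121.0 [475.77 121.11  64.98] [-1.2  0.2  1.5]
122.5 [475.8  122.59  64.98] [-1.4  0.6  0.4]
124.0 [475.75 123.42  65.01] [-1.2 -6.1  1.7]
125.5 [475.68 123.51  65.03] [ -1.5 -20.5   4.7]
25.625
```

View pics/push.png

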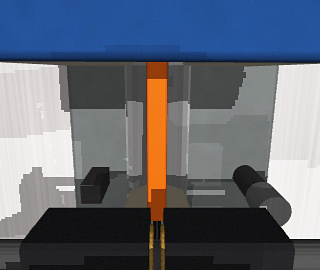

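```bash
python3 - <<'E'
from h import *
X=475.8
manip.move_straight([X,90,65],speed=80); manip.move_straight([X,40,130],speed=200)
manip.move_straight([590,48,130],speed=200); manip.move_straight([590,48,65],speed=120); manip.hold(.1)
f0=manip.get_state()["force"]; H=np.array([537.9,123.0])
def tcp(a,e=0,r=72): 
    off=5+17.5*abs(np.sin(a))+8.5*abs(np.cos(a))+e
    return [*(H+r*np.array([-np.cos(a),-np.sin(a)])+off*np.array([np.sin(a),-np.cos(a)])),65]
ok=True
for a in np.linspace(1.7,0.05,12):
    manip.move_straight(tcp(a),speed=70); s=manip.get_state(); df=s["force"]-f0
    print(round(a,2),np.round(s["tcp_pos"],1),np.round(df,1))
    if np.linalg.norm(df)>25: ok=False;break
if ok:
    p=np.array(tcp(0.05))
    for k in range(16):
        p[1]+=1; manip.move_straight(p,speed=20); s=manip.get_state(); df=s["force"]-f0
        print(np.round(s["tcp_pos"],1),np.round(df,1))
        if np.linalg.norm(df)>9: break
print(s["time_s"])
f,c=wrist("w_gate")
t=manip.grab_frame("top");cv2.imwrite("pics/top_g.png",cv2.resize(t["frame"][190:290,140:270],None,fx=4,fy=4,interpolation=cv2.INTER_CUBIC))
E
```

```text
1.7 [570.6  54.7  65.4] [ 1.1 -0.5  1. ]
1.55 [559.1  50.4  65.1] [1.5 0.  0.5]
1.4 [548.9  48.   65.1] [ 0.9 -0.9  0.7]
1.25 [538.2  47.   65. ] [0.9 0.6 1.1]
1.1 [526.9  47.8  65. ] [0.8 0.2 0.1]
0.95 [515.5  50.4  65. ] [1.4 0.2 0.7]
0.8 [504.2  55.2  65. ] [ 1.3 -1.   1.3]
0.65 [493.7  61.9  65. ] [0.8 0.4 2.2]
0.5 [484.3  70.5  65. ] [ 1.  -0.4  0.3]
0.35 [476.5  80.8  65. ] [ 1.  -1.2  1.5]
0.2 [470.4  92.6  65. ] [ 1.2 -1.   0.9]
0.05 [466.5 105.5  65. ] [ 1.4 -1.   1. ]
[466.7 106.   65. ] [ 1.5 -1.1  0.2]
[466.7 107.   65. ] [ 1.1 -0.9  0.6]
[466.8 108.1  65. ] [ 0.4 -0.1  1.2]
[466.7 108.6  65. ] [ 0.8 -5.5  1.5]
[466.7 108.8  65. ] [  1.  -12.8   2.6]
33.5917
```

Firm stop reached at y≈108.7. Backing off and checking from above.

```bash
python3 - <<'E'
from h import *
manip.move_straight([466.7,85,65],speed=80); manip.move_straight([466.7,45,200],speed=200)
f,c=wrist("w_fin"); cv2.imwrite("pics/fin.png",cv2.resize(f["frame"][40:300,130:430],None,fx=2.3,fy=2.3,interpolation=cv2.INTER_CUBIC))
im=f["frame"].astype(int); r=(im[...,2]>110)&(im[...,1]<60)&(im[...,0]<60); ys,xs=np.nonzero(r); print("red",xs.min(),xs.max(),ys.min(),ys.max())
for col in range(xs.min()+8,xs.max()-5,10):
    yy=ys[xs==col]
    if len(yy): print(col,yy.min(),yy.max(),np.round(back(c,(col,yy.max()),78)[:2],1))
print(manip.get_state()["time_s"])
E
```

```text
red 245 348 6 128
253 118 128 [445.5 118.1]
263 118 128 [454.3 118.1]
273 118 128 [463.2 118.1]
283 6 128 [472.  118.1]
293 6 128 [480.8 118. ]
303 118 128 [489.7 118. ]
313 119 128 [498.5 118. ]
323 119 128 [507.4 118. ]
333 118 128 [516.2 118. ]
35.0583
```

View pics/fin.png

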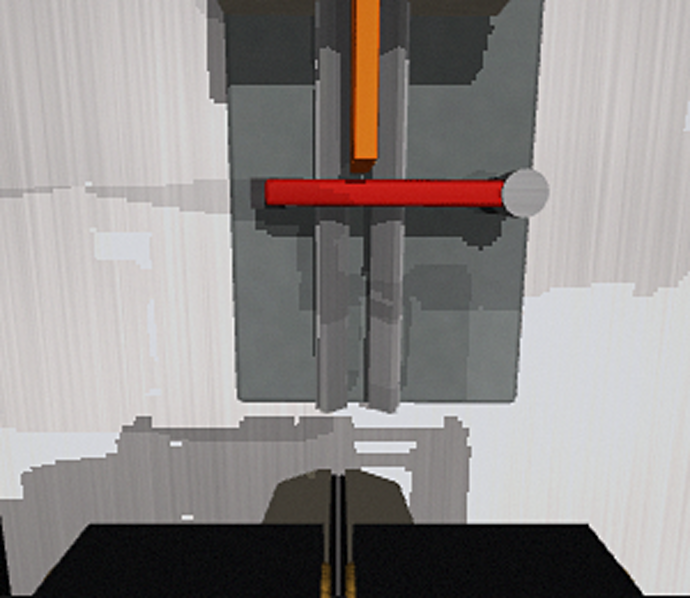

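```bash
python3 - <<'E'
from h import *
print(back(load("w_fin"),(130+366/2.3,40+159/2.3),110))
s=manip.get_state(); print(s["time_s"],s["force"])
manip.close_job()
E
```

```text
[476.0624442  131.87200386 110.        ]
35.0583 [ 0.1477226   0.19197441 -1.20380509]
the job is handed in; nothing more can be done
```

The job is handed in at about 35 s of the 56 s limit. The cassette looks fully home, with the gate shut behind it. No verdict is reported, so this rests on my own measurements.

**What I did:** I drew the orange cassette straight up out of the rack's end slot. I carried it to the reader, lowered it onto the channel floor at about reader y = -40 mm and let go. I then pushed it along with shut fingers until the end stop resisted at about 20 N, and swung the gate closed to a firm stop at about 13 N.

**Last checks:**
- **Cassette position:** its trailing end measures world y ≈ 131.9 mm. That puts its centre at about reader y = +39 mm, against +40 ideal and 34 to 45 allowed. It measures within about 0.2 mm of my estimate of the channel centre line.
- **Uncertainty:** the +39 mm depends on the reader origin. I took it as y ≈ 153 mm, but individual features gave anything from 150.5 to 155 mm.
- **Gate:** square across the channel to within about 0.002 rad.
- **Robot:** clear of everything, with the wrist force near zero.
- **Other objects:** the blue and white cassettes were in their slots after the lift, and the arm did not go near them again. I did not view the rack or the other objects again at the end.

**What disagreed:** the first camera estimate of the channel centre was about 0.7 mm off a later close view. I corrected it before lowering the cassette into the channel.

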